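# Line up the bisque tumblers by height on the ware board

## Robot

A 6-joint arm with a two-finger parallel gripper is mounted at the origin on the work surface. World frame = base frame: x ahead of the robot, y to its left, z up, the work surface at z = 0. Lengths are in m, angles in degrees, forces in N, time in s.
With the tool pointing down it reaches from about 0.425 to 1.125 m from the base axis. Payload 14.9 kg.
Tool frame: the origin (TCP) lies at the very end of the fingers, on their centre line; the grasp point (between the pads) lies 19 mm behind it; z points along the fingers, y is the line along which they close (so a half turn about z gives the same grasp; the last joint's range is limited). The gripper opens to 91 mm and grips with 3 to 60 N. Pads are 32 mm wide; open, the fingers measure 118 mm over their backs; the gripper's body (76 mm by 178 mm) begins 60 mm behind the grasp point.
Start: joints at [65.415, 21.709, 99.362, -0, 58.929, -1.908], TCP at [0.27, 0.646, 0.214] pointing down, gripper open.
Joint ranges: [-158.91, 158.91], [-42.39, 125.64], [0.06, 152.35], [-60.88, 240.88], [17.5, 164.5], [-176.32, 176.32]. Speed limits (degrees/s): [108.29, 108.29, 136.94, 180, 180, 180].

## Interface

Orientations are given as a 3x3 rotation matrix whose columns are the frame's x, y, z axes.
In Python, from rig import get_obs, cams, close_job, nets gives the robot as it stands.
- The arm moves only by the tool carry_out, never from a script. Its argument "rows" is a list of rows, each a list of 3 entries, a list of its own where there are three numbers: the shift along the world's x, y, z in cm, then the turn, a rotation vector about the world's x, y, z in rad, then the opening, from -1 (shut) to 1 (fully open), so that 0 is half open. In form: [[[tx, ty, tz], [ax, ay, az], gripper], ...]. A call has 1 to 10 rows; each row is the pose to reach, as a shift and turn from the pose commanded when the call began; what a row does not reach only later rows make up. A row lasts 1/10 s, in which the tool goes at most 50 mm and 8.59 degrees, less where a joint would pass 70% of its speed; a pose out of reach is approached as far as the arm can. A call with a gripper value outside its range is refused whole. The fingers move at their own pace and stop on an object; "grip_force" is the grip in N (left out, the last holds). Time passes only in rows, so rows that repeat a pose let the fingers close. It gives the time, the measured TCP pose, the force, the opening and the grip force at its end, in the units of the state.
- get_obs(): the state, without advancing time (a new reading comes with each control period).
- cams.camera(name): name is "scene" or "side" or "wrist"; returns (picture, depth): 480x640x3 uint8, red, green, blue; 480x640 float32, m along the optical axis (not along the pixel's ray), 0 where there is no reading.
- cams.camera_model(name): a dict with "K" (3x3 intrinsics, pixels), "R" (3x3) and "t" (3): a world point X has camera coordinates R X + t. Camera axes: x right, y down, z forward; pixel columns grow to the right and rows downward; lengths in m; the calibration is good to about 2 mm. A picture is of the moment at which its call begins: read the wrist's pose just before it. camera_model takes no time and is no camera call; for the wrist camera it gives the pose at the moment of the call.
- close_job(): hands the job in; it is judged then, once.
Trained networks look in the newest picture that a camera, given by its name, has taken for a name from the list of things; names that differ only in an ending like _2 or _b are one class to them, and where a whole thing is asked for, a point or a joint stands for the part that bears it (a point fixed in the world has none). Each returns a list of dicts, best first, with "score" (0 to 1); they miss things now and then, are a little off and sometimes report something else, mostly with a low value. They report only what shows in the picture. A call takes as long as a camera call. They do not tell look-alikes from the thing itself.
- nets.look_for(camera, query): "position" ([column, row] in pixels, amid what is visible of it).
- nets.spot_point(camera, query): "position" ([column, row] in pixels: a listed point, or the origin of a listed thing).
The state is a dict: "t": time; "qpos": joint angles; "dq": joint speeds; "effort": joint torques, N m; "tool_pos": TCP position; "tcp_rot": TCP orientation; "wrist_force": force on the tool from outside, world axes, zero at the start; "ft_torque": the same for the moment, N m; "grip_width": finger opening in m; "gripper_force": force on a finger pad.
Only numpy, scipy, OpenCV 4.12 (cv2) and the standard library are available. Lean on these libraries where they do the work, as an engineer would, in place of code of your own. Each camera call takes 0.05 s, during which the arm holds its last target. There are 200 camera calls.

## Task

Stand the four terracotta tumblers upright on the four white plaster bats on the ware board, one centred on each bat, in order of height: the shortest at the end where the pointed cone stands, rising to the tallest at the end with the round kiln prop. Keep every tumbler upright as you carry it, set it down gently without dropping it, and do not knock any over.

Things in the scene. Friction and masses are not known exactly. Their poses are not given: they have to be found in the camera images.
- tumbler_a: Unglazed terracotta tumbler, a straight round cup 96 mm tall and 58 mm in outer diameter, open at the top, walls 4 mm, base 6 mm thick; loose, standing upright on the table at the start, 0.1 to 0.35 kg. Origin at the centre of its underside, z up along its axis. Of the four it is the second tallest (heights 56, 76, 96, 118 mm).
- tumbler_b: Unglazed terracotta tumbler, a straight round cup 56 mm tall and 54 mm in outer diameter, open at the top, walls 4 mm, base 6 mm thick; loose, standing upright on the table at the start, 0.1 to 0.35 kg. Origin at the centre of its underside, z up along its axis. Of the four it is the shortest (heights 56, 76, 96, 118 mm).
- tumbler_c: Unglazed terracotta tumbler, a straight round cup 118 mm tall and 50 mm in outer diameter, open at the top, walls 4 mm, base 6 mm thick; loose, standing upright on the table at the start, 0.1 to 0.35 kg. Origin at the centre of its underside, z up along its axis. Of the four it is the tallest (heights 56, 76, 96, 118 mm).
- tumbler_d: Unglazed terracotta tumbler, a straight round cup 76 mm tall and 48 mm in outer diameter, open at the top, walls 4 mm, base 6 mm thick; loose, standing upright on the table at the start, 0.1 to 0.35 kg. Origin at the centre of its underside, z up along its axis. Of the four it is the second shortest (heights 56, 76, 96, 118 mm).
- bat_a: One of four identical white plaster bats: flat round discs 72 mm in diameter and 6 mm thick, lying fixed in one row along the ware board, about 95 mm apart; its place in the row differs from start to start. Origin at the centre of its underside; its top, on which a tumbler stands, is 6 mm above that.
- bat_b: One of four identical white plaster bats: flat round discs 72 mm in diameter and 6 mm thick, lying fixed in one row along the ware board, about 95 mm apart; its place in the row differs from start to start. Origin at the centre of its underside; its top, on which a tumbler stands, is 6 mm above that.
- bat_c: One of four identical white plaster bats: flat round discs 72 mm in diameter and 6 mm thick, lying fixed in one row along the ware board, about 95 mm apart; its place in the row differs from start to start. Origin at the centre of its underside; its top, on which a tumbler stands, is 6 mm above that.
- bat_d: One of four identical white plaster bats: flat round discs 72 mm in diameter and 6 mm thick, lying fixed in one row along the ware board, about 95 mm apart; its place in the row differs from start to start. Origin at the centre of its underside; its top, on which a tumbler stands, is 6 mm above that.
- cone: White pointed kiln cone, 62 mm tall on a 34 mm square foot, fixed on the ware board beyond one end of the row of bats; it marks the end of the row for the shortest tumbler. (A round white kiln prop, 34 mm in diameter, 30 mm tall, stands fixed at the other end, for the tallest.) They may change ends from start to start. Origin at the centre of its underside.
- ware_board: Brown wooden ware board, 100 x 540 x 18 mm, fixed on the table, on the side of the tumblers away from the robot. Origin at the centre of its underside; its y axis runs along its length and along the row of bats, x across it, z up; top 18 mm above the origin. Low loose and fixed tools (at most 40 mm tall) lie among the tumblers.
There are look-alikes about, which are no part of the job. What is shaped like the tumbler_a but blue is not meant.

How it is judged:
By the outcome, as a careful person would: the job done as asked, in the order asked, and still so for the second after the job is handed in, with the robot touching nothing.
It also fails if it takes over 106 s, if anything falls off the work surface, if the arm or the gripper's body presses on something with over 40 N, if the wrist force passes 120 N, or if a joint passes its speed limit or range.

## Working session

There is one attempt and no reset: what is moved stays moved. The work goes in short steps, Python scripts to look and compute and a tool call to move; the robot and the scene stay as the last step left them, time stands still between calls to the robot, and variables do not carry over. Pictures are saved under pics/ and viewed, at most 14 in all, crops included, and the job is handed in when it is done.

Besides the shell and the picture viewer there is one more tool, called after ">>>" as name(argument=value, ...) on one line, values as JSON. carry_out: Moves the arm, as the interface text tells. Its arguments: {"type":"object","properties":{"rows":{"type":"array","items":{"type":"array"}},"grip_force":{"type":"number"}},"required":["rows"]}

```bash
mkdir -p pics; ls; python3 - <<'E'
from rig import get_obs,cams,nets
import cv2,numpy as np
print(get_obs())
for n in ["scene","side"]:
    p,d=cams.camera(n); cv2.imwrite(f"pics/{n}0.png",p[:,:,::-1]); np.savez(f"{n}0.npz",p=p,d=d)
    m=cams.camera_model(n); print(n,m)
E
```

```text
pics
{'t': 0.0, 'qpos': array([ 6.54151079e+01,  2.17383381e+01,  9.93968256e+01, -2.45262479e-03,
        5.89264710e+01, -1.90784657e+00]), 'dq': array([ 0.05167848,  0.10853418, -0.02459919,  0.02123024, -0.00839948,
        0.01808381]), 'effort': array([-1.95436536e-03, -7.63746285e+01, -4.34359002e+01,  6.49978523e-02,
        4.25075472e-02, -1.32490645e-04]), 'tool_pos': array([0.26972196, 0.64551492, 0.21327989]), 'tcp_rot': array([[-9.22701147e-01,  3.85515786e-01, -4.14206849e-04],
       [ 3.85516009e-01,  9.22700612e-01, -9.93462549e-04],
       [-8.06583129e-07, -1.07635241e-03, -9.99999421e-01]]), 'wrist_force': array([-0.64046473,  0.09438365, -0.80244503]), 'ft_torque': array([ 0.05089719, -0.01380441,  0.02159361]), 'gripper_force': 0.0, 'grip_width': 0.0915872721317916}
scene {'K': array([[615.04847917,   0.        , 318.72241034],
       [  0.        , 615.04847917, 242.72857366],
       [  0.        ,   0.        ,   1.        ]]), 'R': array([[-0.82174796,  0.56984969,  0.00127535],
       [ 0.41951613,  0.60647209, -0.67542418],
       [-0.38566372, -0.55449341, -0.73742834]]), 't': array([ 0.44962621, -0.15160607,  1.36887937])}
side {'K': array([[488.99289741,   0.        , 317.93283267],
       [  0.        , 488.99289741, 246.22107155],
       [  0.        ,   0.        ,   1.        ]]), 'R': array([[-0.98659831, -0.16199283, -0.01954745],
       [-0.09245291,  0.65370541, -0.75108035],
       [ 0.13444791, -0.73920739, -0.65992136]]), 't': array([0.49612535, 0.1129072 , 0.91411292])}
```

View pics/scene0.png

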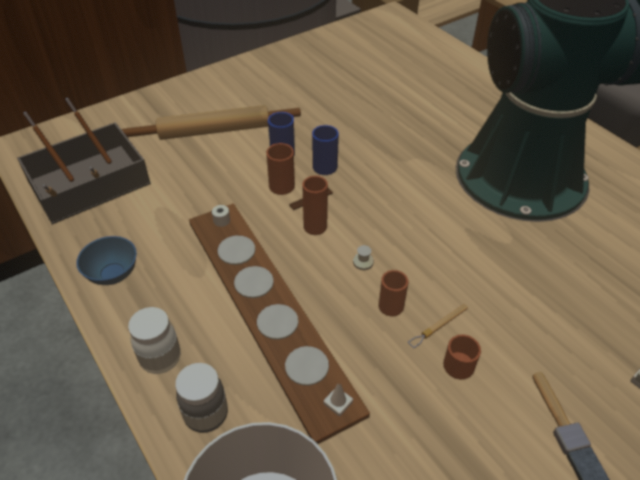

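View pics/side0.png

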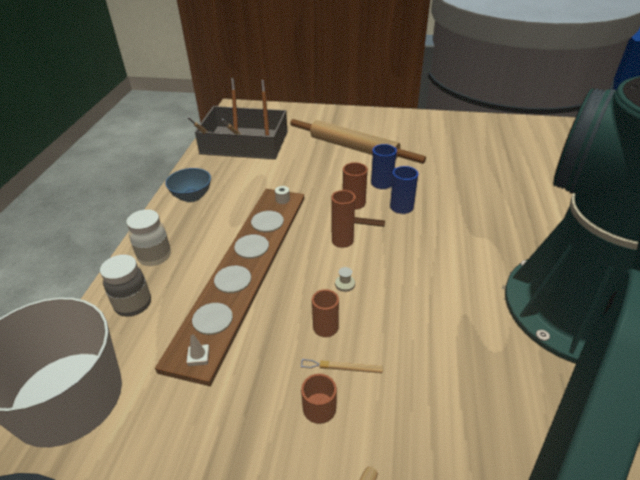

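The scene view shows, from the far end: the prop (221,213), four bats (237,249), (254,281), (277,321), (307,365) and the cone (338,398). Tumblers are a (281,168), c (315,205), d (393,292) and b (462,357). The blue look-alikes stand right by a.

```bash
cat > h.py <<'E'
import numpy as np,cv2
from rig import cams
def cloud(n,d,m=None):
    m=m or cams.camera_model(n); v,u=np.mgrid[:480,:640]; K=m["K"]
    P=np.stack([(u-K[0,2])/K[0,0]*d,(v-K[1,2])/K[1,1]*d,d],-1)
    return (P-m["t"])@m["R"]
def circ(xy,r):
    from scipy.optimize import least_squares
    f=lambda c:np.hypot(*(xy-c).T)-r
    s=least_squares(f,xy.mean(0),loss="soft_l1",f_scale=.002); return s.x,np.sqrt(np.mean(s.fun**2))
E
python3 - <<'E'
from h import *
T={"a":((281,168),(354,185),.096,.029),"c":((315,205),(343,218),.118,.025),"d":((393,292),(325,312),.076,.024),"b":((462,357),(319,398),.056,.027)}
B=[((237,249),(267,220)),((254,281),(252,245)),((277,321),(233,278)),((307,365),(212,318))]
for k,n in enumerate(["scene","side"]):
    z=np.load(n+"0.npz"); p=z["p"].astype(int); d=z["d"]; W=cloud(n,d)
    red=(p[...,0]>p[...,2]*1.5)&(p[...,0]-p[...,1]>25)&(d>0)
    for q,(a,b,h,r) in T.items():
        c=(a,b)[k]; m=np.zeros((480,640),bool); m[c[1]-50:c[1]+50,c[0]-45:c[0]+45]=1
        w0=W[c[1],c[0]]; m&=(np.hypot(W[...,0]-w0[0],W[...,1]-w0[1])<.065)
        m&=red; top=W[m][:,2]
        s=m&(abs(W[...,2]-h)<.008); side=m&(W[...,2]>.02)&(W[...,2]<h-.01)
        print(n,q,w0.round(3),"ztop",np.percentile(top,[95,99]).round(3),"rim",s.sum(),*[x.round(4) for x in circ(W[s][:,:2],r-.002)],
          "minenc",np.round(cv2.minEnclosingCircle(W[s][:,:2].astype(np.float32))[0],4))
    white=((p.min(-1)>120)&(p.max(-1)-p.min(-1)<45)).astype(np.uint8)
    N,L,S,C=cv2.connectedComponentsWithStats(white,connectivity=4)
    for ab in B:
        c=ab[k]; l=L[c[1],c[0]]; w=W[(L==l)&(d>0)]
        print(n,"bat",S[l],w[:,2].mean().round(4),w[:,:2].mean(0).round(4),cv2.minEnclosingCircle(w[:,:2].astype(np.float32)))
E
```

```text
scene a [ 0.472 -0.244  0.077] ztop [0.096 0.098] rim 252 [ 0.459  -0.2702] 0.0019 minenc [ 0.4597 -0.2713]
scene c [ 0.481 -0.107  0.085] ztop [0.118 0.12 ] rim 246 [ 0.4688 -0.1275] 0.0019 minenc [ 0.4694 -0.1277]
scene d [0.485 0.134 0.072] ztop [0.077 0.079] rim 268 [0.4694 0.1172] 0.0014 minenc [0.4681 0.1171]
scene b [0.44  0.272 0.006] ztop [0.057 0.058] rim 365 [0.4547 0.2793] 0.0015 minenc [0.4536 0.2789]
scene bat [219 237  35  25 708] 0.0246 [ 0.6403 -0.1457] ((0.6409318447113037, -0.14593732357025146), 0.035406533628702164)
scene bat [235 267  37  29 830] 0.0246 [ 0.6534 -0.0585] ((0.653559684753418, -0.05921785533428192), 0.03508947417140007)
scene bat [258 305  39  32 981] 0.0245 [0.6645 0.0417] ((0.6645500063896179, 0.04128347337245941), 0.0346304252743721)
scene bat [ 286  347   42   36 1171] 0.0245 [0.6716 0.1439] ((0.6712839007377625, 0.1431792825460434), 0.034576207399368286)
side a [ 0.458 -0.244  0.067] ztop [0.094 0.096] rim 161 [ 0.4613 -0.268 ] 0.0018 minenc [ 0.4611 -0.2697]
side c [ 0.466 -0.101  0.082] ztop [0.116 0.118] rim 180 [ 0.4707 -0.1251] 0.0015 minenc [ 0.4703 -0.1264]
side d [0.466 0.142 0.068] ztop [0.075 0.077] rim 259 [0.4704 0.1198] 0.0014 minenc [0.4701 0.119 ]
side b [0.457 0.266 0.005] ztop [0.056 0.057] rim 401 [0.4553 0.2819] 0.0014 minenc [0.4548 0.2812]
side bat [251 211  33  20 507] 0.0223 [ 0.6418 -0.145 ] ((0.6446497440338135, -0.15090377628803253), 0.04195191338658333)
side bat [235 234  34  23 600] 0.0224 [ 0.6544 -0.0576] ((0.657695472240448, -0.06096149608492851), 0.04139978066086769)
side bat [214 265  37  27 751] 0.0226 [0.6658 0.043 ] ((0.6685446500778198, 0.03971113637089729), 0.040991563349962234)
side bat [192 303  40  30 946] 0.0229 [0.6726 0.1452] ((0.6751359701156616, 0.14245611429214478), 0.03951822221279144)
```

```bash
python3 - <<'E'
from h import *
T={"a":(.460,-.269,.029),"c":(.470,-.1265,.025),"d":(.470,.118,.024),"b":(.455,.2805,.027)}
Ws=[];
for n in ["scene","side"]:
    z=np.load(n+"0.npz"); p=z["p"].astype(int); d=z["d"]; W=cloud(n,d); Ws.append(W[d>0])
    bl=(p[...,2]>p[...,0]*1.5)&(W[...,2]>.085)&(W[...,2]<.105)&(W[...,0]<.55)&(W[...,0]>.2)&(d>0)
    N,L,S,C=cv2.connectedComponentsWithStats(bl.astype(np.uint8))
    for i in range(1,N):
        if S[i,4]>60: w=W[L==i]; print("blue",n,S[i,4],circ(w[:,:2],.027))
W=np.vstack(Ws)
for k,(x,y,r) in T.items():
    s=W[(abs(W[:,0]-x)<.09)&(abs(W[:,1]-y)<.06)&(np.hypot(W[:,0]-x,W[:,1]-y)>r+.007)&(W[:,2]>.007)]
    if len(s):
        g,c=np.unique(np.round((s[:,:2]-[x,y])/.015).astype(int),axis=0,return_counts=True)
        print(k,[(tuple((gg*15).tolist()),int(1000*s[(np.round((s[:,:2]-[x,y])/.015)==gg).all(1)][:,2].max())) for gg,cc in zip(g,c) if cc>3])
E
```

```text
blue scene 97 (array([ 0.39778367, -0.36433281]), np.float64(0.002278934634219562))
blue scene 91 (array([ 0.34496004, -0.26977707]), np.float64(0.0017623109693803863))
blue side 182 (array([ 0.40011636, -0.36061536]), np.float64(0.0017530436641885285))
blue side 224 (array([ 0.34761245, -0.2667379 ]), np.float64(0.0015358980916323217))
a [((-90, -15), 100), ((-90, 0), 99), ((-90, 15), 95)]
c []
```

>>> carry_out(rows=[[[1.8, -3.6, -0.9], [0, 0, -0.118], 1], [[3.7, -7.3, -1.9], [0, 0, -0.235], 1], [[5.5, -11, -2.8], [0, 0, -0.353], 1], [[7.4, -14.6, -3.8], [0, 0, -0.47], 1], [[9.3, -18.3, -4.7], [0, 0, -0.588], 1], [[11.1, -22, -5.6], [0, 0, -0.705], 1], [[13, -25.6, -6.6], [0, 0, -0.823], 1], [[14.8, -29.3, -7.5], [0, 0, -0.94], 1], [[16.7, -33, -8.5], [0, 0, -1.058], 1], [[18.5, -36.5, -9.4], [0, 0, -1.175], 1]], grip_force=15)

```text
t: 1.1
tool_pos: [0.4552, 0.2792, 0.1194]
tcp_rot: [[0.005, 1.0, -0.0], [1.0, -0.005, -0.0], [-0.0, -0.0, -1.0]]
wrist_force: [0.3, 0.7, 0.7]
grip_width: 0.0912
gripper_force: 0.0
```

```bash
python3 - <<'E'
from h import *
from rig import get_obs
o=get_obs();print(o["t"],o["tool_pos"],o["tcp_rot"].round(3),o["qpos"].round(1))
m=cams.camera_model("wrist");p,d=cams.camera("wrist");cv2.imwrite("pics/w1.png",p[:,:,::-1])
W=cloud("wrist",d,m);p=p.astype(int)
s=(p[...,0]>p[...,2]*1.5)&(p[...,0]-p[...,1]>25)&(d>0)&(abs(W[...,2]-.056)<.006)&(np.hypot(W[...,0]-.455,W[...,1]-.28)<.04)
print(s.sum(),circ(W[s][:,:2],.025) if s.sum()>20 else 0)
E
```

```text
1.1 [0.45519911 0.27915539 0.11940976] [[ 0.005  1.    -0.   ]
 [ 1.    -0.005 -0.   ]
 [-0.    -0.    -1.   ]] [ 29.   15.  120.8  -0.   44.2  29.3]
1412 (array([0.45273913, 0.27946177]), np.float64(0.0012905808180649254))
```

>>> carry_out(rows=[[[-0.1, 0.1, -3], [0, 0, 0], 1], [[-0.1, 0.1, -6], [0, 0, 0], 1], [[-0.1, 0.1, -8.5], [0, 0, 0], 1], [[-0.1, 0.1, -9.7], [0, 0, 0], 1], [[-0.1, 0.1, -10.1], [0, 0, 0], 1], [[-0.1, 0.1, -10.1], [0, 0, 0], 1], [[-0.1, 0.1, -10.1], [0, 0, 0], -1], [[-0.1, 0.1, -10.1], [0, 0, 0], -1], [[-0.1, 0.1, -10.1], [0, 0, 0], -1], [[-0.1, 0.1, -10.1], [0, 0, 0], -1]])

```text
t: 2.15
tool_pos: [0.4541, 0.2821, 0.0194]
tcp_rot: [[-0.0, 1.0, 0.001], [1.0, 0.0, 0.0], [0.0, 0.001, -1.0]]
wrist_force: [0.2, 0.4, 0.4]
grip_width: 0.0619
gripper_force: 0.0
```

>>> carry_out(rows=[[[0, 0, 0], [0, 0, 0], -1], [[0, 0, 0], [0, 0, 0], -1], [[0, 0, 0], [0, 0, 0], -1], [[0, 0, 0.5], [0, 0, 0], -1], [[0, 0, 1.5], [0, 0, 0], -1], [[0, 0, 3], [0, 0, 0], -1], [[0, 0, 4.5], [0, 0, 0], -1], [[0, 0, 6], [0, 0, 0], -1], [[0, 0, 7], [0, 0, 0], -1], [[0, 0, 7], [0, 0, 0], -1]])

```text
t: 3.15
tool_pos: [0.4547, 0.2824, 0.0908]
tcp_rot: [[-0.0, 1.0, 0.002], [1.0, 0.0, 0.001], [0.001, 0.002, -1.0]]
wrist_force: [0.9, -0.3, -1.2]
grip_width: 0.0529
gripper_force: 15.0
```

>>> carry_out(rows=[[[0.8, -0.5, 1.5], [0, 0, 0], -1], [[2.9, -1.8, 3], [0, 0, 0], -1], [[5.6, -3.5, 3.5], [0, 0, 0], -1], [[8.5, -5.3, 3.5], [0, 0, 0], -1], [[11.5, -7.2, 3.5], [0, 0, 0], -1], [[14.5, -9.1, 3.5], [0, 0, 0], -1], [[17.5, -11, 3], [0, 0, 0], -1], [[20, -12.5, 2], [0, 0, 0], -1], [[21.3, -13.3, 0.5], [0, 0, 0], -1], [[21.7, -13.6, -1], [0, 0, 0], -1]])

```text
t: 4.15
tool_pos: [0.6718, 0.1449, 0.0777]
tcp_rot: [[0.001, 1.0, 0.0], [1.0, -0.001, -0.0], [-0.0, 0.0, -1.0]]
wrist_force: [-0.1, 0.9, -2.0]
grip_width: 0.0532
gripper_force: 15.0
```

>>> carry_out(rows=[[[0, 0, 0], [0, 0, 0], -1], [[0, 0, -1], [0, 0, 0], -1], [[0, 0, -2], [0, 0, 0], -1], [[0, 0, -2.6], [0, 0, 0], -1], [[0, 0, -2.9], [0, 0, 0], -1], [[0, 0, -2.9], [0, 0, 0], -1], [[0, 0, -2.9], [0, 0, 0], -1]])

```text
t: 4.85
tool_pos: [0.671, 0.146, 0.0502]
tcp_rot: [[-0.0, 1.0, 0.0], [1.0, 0.0, 0.0], [0.0, 0.0, -1.0]]
wrist_force: [0.2, 0.1, -0.6]
grip_width: 0.053
gripper_force: 15.0
```

```bash
python3 - <<'E'
from h import *
from rig import get_obs
o=get_obs();print(o["t"],o["tool_pos"],o["wrist_force"])
m=cams.camera_model("wrist");p,d=cams.camera("wrist");cv2.imwrite("pics/w2.png",p[:,:,::-1])
p,d=cams.camera("side");cv2.imwrite("pics/s2.png",p[:,:,::-1])
E
```

```text
4.85 [0.67104311 0.14603653 0.05019241] [ 0.1575187   0.07989582 -0.63509699]
```

View pics/w2.png

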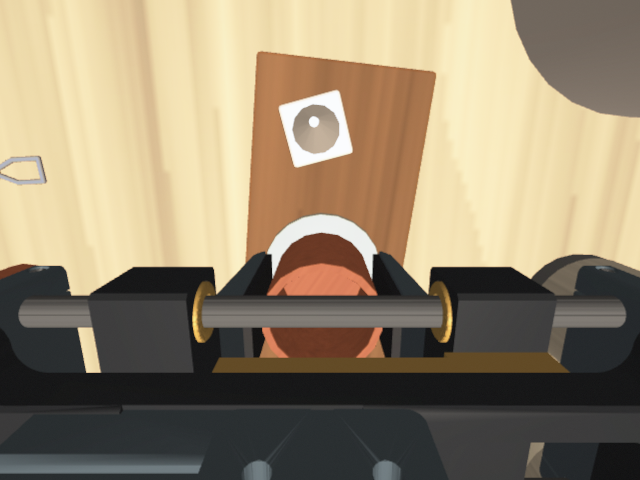

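The wrist view shows the cup held at (322,310) and centred sideways on the bat, whose rim shows at (322,225). The cone is beyond at (315,125). I'll lower it in small steps.

>>> carry_out(rows=[[[0, 0, -0.2], [0, 0, 0], -1], [[0, 0, -0.4], [0, 0, 0], -1], [[0, 0, -0.5], [0, 0, 0], -1], [[0, 0, -0.5], [0, 0, 0], -1]])

```text
t: 5.35
tool_pos: [0.6707, 0.1458, 0.0447]
tcp_rot: [[0.0, 1.0, -0.0], [1.0, -0.0, -0.0], [-0.0, -0.0, -1.0]]
wrist_force: [-0.3, 0.5, -1.6]
grip_width: 0.0527
gripper_force: 15.0
```

>>> carry_out(rows=[[[0, 0, -0.1], [0, 0, 0], -1], [[0, 0, -0.1], [0, 0, 0], -1], [[0, 0, -0.1], [0, 0, 0], -1]])

```text
t: 5.65
tool_pos: [0.6709, 0.1459, 0.0439]
tcp_rot: [[0.0, 1.0, -0.0], [1.0, -0.0, 0.0], [0.0, -0.0, -1.0]]
wrist_force: [-0.6, 0.0, -2.5]
grip_width: 0.0531
gripper_force: 15.0
```

>>> carry_out(rows=[[[0, 0, -0.1], [0, 0, 0], -1], [[0, 0, -0.1], [0, 0, 0], -1], [[0, 0, -0.1], [0, 0, 0], -1]])

```text
t: 5.95
tool_pos: [0.671, 0.1459, 0.0432]
tcp_rot: [[-0.0, 1.0, 0.0], [1.0, 0.0, 0.0], [0.0, 0.0, -1.0]]
wrist_force: [-1.7, -0.5, 3.2]
grip_width: 0.053
gripper_force: 15.0
```

>>> carry_out(rows=[[[0, 0, 0], [0, 0, 0], 0.4], [[0, 0, 0], [0, 0, 0], 1], [[0, 0, 0], [0, 0, 0], 1], [[0, 0, 0], [0, 0, 0], 1], [[0, 0, 1], [0, 0, 0], 1], [[0, 0, 3], [0, 0, 0], 1], [[0, 0, 5], [0, 0, 0], 1], [[0, 0, 7], [0, 0, 0], 1], [[0, 0, 8.5], [0, 0, 0], 1], [[0, 0, 9], [0, 0, 0], 1]])

```text
t: 6.95
tool_pos: [0.6721, 0.1461, 0.1361]
tcp_rot: [[-0.0, 1.0, 0.003], [1.0, 0.0, 0.001], [0.001, 0.003, -1.0]]
wrist_force: [-0.0, -0.2, 1.1]
grip_width: 0.0912
gripper_force: 0.0
```

```bash
cat >> h.py <<'E'
def red(p,d): p=p.astype(int); return (p[...,0]>p[...,2]*1.5)&(p[...,0]-p[...,1]>25)&(d>0)
def rim(n,x,y,z,r,tag=None):
    m=cams.camera_model(n); p,d=cams.camera(n); W=cloud(n,d,m)
    if tag: cv2.imwrite(f"pics/{tag}.png",p[:,:,::-1])
    s=red(p,d)&(abs(W[...,2]-z)<.006)&(np.hypot(W[...,0]-x,W[...,1]-y)<.045)
    print(n,s.sum(),circ(W[s][:,:2],r-.002) if s.sum()>20 else 0)
E
python3 - <<'E'
from h import *
for n in ["scene","side","wrist"]: rim(n,.672,.1445,.08,.027,"b_"+n)
E
```

```text
scene 334 (array([0.67151155, 0.14354235]), np.float64(0.0014053657123388559))
side 259 (array([0.67263203, 0.14592048]), np.float64(0.0014836025847291552))
wrist 1534 (array([0.67023558, 0.14343611]), np.float64(0.0013026684597414158))
```

>>> carry_out(rows=[[[-2, -0.3, 0], [0, 0, 0], 1], [[-6, -0.8, 0], [0, 0, 0], 1], [[-10.5, -1.4, 0], [0, 0, 0], 1], [[-14.5, -2, 0], [0, 0, 0], 1], [[-18, -2.5, 0], [0, 0, 0], 1], [[-19.7, -2.7, 0], [0, 0, 0], 1], [[-20.1, -2.7, -0.5], [0, 0, 0], 1], [[-20.1, -2.7, -0.5], [0, 0, 0], 1]])

```text
t: 7.9
tool_pos: [0.4694, 0.1189, 0.127]
tcp_rot: [[-0.0, 1.0, -0.001], [1.0, 0.0, -0.0], [-0.0, -0.001, -1.0]]
wrist_force: [0.3, 0.3, -0.6]
grip_width: 0.0915
gripper_force: 0.0
```

```bash
python3 - <<'E'
from h import *
from rig import get_obs
print(get_obs()["tool_pos"]); rim("wrist",.47,.118,.076,.024)
E
```

```text
[0.46941526 0.11885842 0.12704217]
wrist 1386 (array([0.46749932, 0.11723828]), np.float64(0.0012728217550823473))
```

>>> carry_out(rows=[[[-0.1, -0.1, -3], [0, 0, 0], 1], [[-0.1, -0.1, -6], [0, 0, 0], 1], [[-0.1, -0.1, -8.5], [0, 0, 0], 1], [[-0.1, -0.1, -9.5], [0, 0, 0], 1], [[-0.1, -0.1, -9.5], [0, 0, 0], 1], [[-0.1, -0.1, -9.5], [0, 0, 0], -1], [[-0.1, -0.1, -9.5], [0, 0, 0], -1], [[-0.1, -0.1, -9.5], [0, 0, 0], -1], [[-0.1, -0.1, -9.5], [0, 0, 0], -1], [[-0.1, -0.1, -9.5], [0, 0, 0], -1]])

```text
t: 8.95
tool_pos: [0.4692, 0.1179, 0.0334]
tcp_rot: [[-0.0, 1.0, 0.001], [1.0, 0.0, 0.0], [0.0, 0.001, -1.0]]
wrist_force: [-0.6, -0.5, -0.5]
grip_width: 0.0536
gripper_force: 0.0
```

>>> carry_out(rows=[[[0, 0, 0], [0, 0, 0], -1], [[0, 0, 0], [0, 0, 0], -1], [[0, 0, 0], [0, 0, 0], -1], [[0, 0, 0.5], [0, 0, 0], -1], [[0, 0, 1.5], [0, 0, 0], -1], [[0, 0, 3], [0, 0, 0], -1], [[0, 0, 4.5], [0, 0, 0], -1], [[0, 0, 6], [0, 0, 0], -1], [[0, 0, 7], [0, 0, 0], -1], [[0, 0, 7], [0, 0, 0], -1]])

```text
t: 9.95
tool_pos: [0.4697, 0.1181, 0.1044]
tcp_rot: [[-0.0, 1.0, 0.002], [1.0, 0.0, 0.0], [0.0, 0.002, -1.0]]
wrist_force: [0.4, -0.7, -2.3]
grip_width: 0.0476
gripper_force: 15.0
```

>>> carry_out(rows=[[[0.5, -0.7, 1], [0, 0, 0], -1], [[2.2, -2, 2], [0, 0, 0], -1], [[4.6, -3.5, 2.5], [0, 0, 0], -1], [[7.3, -5, 2.5], [0, 0, 0], -1], [[10.2, -6.3, 2.5], [0, 0, 0], -1], [[13.2, -7.2, 2.5], [0, 0, 0], -1], [[16, -7.6, 2], [0, 0, 0], -1], [[18.2, -7.6, 1], [0, 0, 0], -1], [[19.3, -7.6, 0], [0, 0, 0], -1], [[19.6, -7.6, -1], [0, 0, 0], -1]])

```text
t: 10.95
tool_pos: [0.6653, 0.0415, 0.0919]
tcp_rot: [[0.0, 1.0, -0.001], [1.0, -0.0, -0.0], [-0.0, -0.001, -1.0]]
wrist_force: [0.2, -0.2, -0.7]
grip_width: 0.0476
gripper_force: 15.0
```

>>> carry_out(rows=[[[0, 0, -0.5], [0, 0, 0], -1], [[0, 0, -1.5], [0, 0, 0], -1], [[0, 0, -2.5], [0, 0, 0], -1], [[0, 0, -3], [0, 0, 0], -1], [[0, 0, -3.3], [0, 0, 0], -1], [[0, 0, -3.4], [0, 0, 0], -1], [[0, 0, -3.4], [0, 0, 0], -1], [[0, 0, -3.4], [0, 0, 0], -1]])

```text
t: 11.75
tool_pos: [0.6651, 0.0419, 0.0593]
tcp_rot: [[-0.0, 1.0, 0.0], [1.0, 0.0, 0.0], [0.0, 0.0, -1.0]]
wrist_force: [0.4, -0.1, -1.8]
grip_width: 0.0474
gripper_force: 15.0
```

Commanded z is 2 mm above touch. I'll check x/y, then finish lowering.

>>> carry_out(rows=[[[0, 0, -0.1], [0, 0, 0], -1], [[0, 0, -0.15], [0, 0, 0], -1], [[0, 0, -0.2], [0, 0, 0], -1], [[0, 0, -0.2], [0, 0, 0], -1]])

```text
t: 12.15
tool_pos: [0.665, 0.0419, 0.0572]
tcp_rot: [[0.0, 1.0, 0.0], [1.0, -0.0, -0.0], [-0.0, 0.0, -1.0]]
wrist_force: [-1.9, 0.1, 3.8]
grip_width: 0.0477
gripper_force: 15.0
```

>>> carry_out(rows=[[[0, 0, 0], [0, 0, 0], 0.4], [[0, 0, 0], [0, 0, 0], 1], [[0, 0, 0], [0, 0, 0], 1], [[0, 0, 0], [0, 0, 0], 1], [[0, 0, 1], [0, 0, 0], 1], [[0, 0, 3], [0, 0, 0], 1], [[0, 0, 5.5], [0, 0, 0], 1], [[0, 0, 8], [0, 0, 0], 1], [[0, 0, 9.8], [0, 0, 0], 1], [[0, 0, 10.3], [0, 0, 0], 1]])

```text
t: 13.15
tool_pos: [0.666, 0.042, 0.1625]
tcp_rot: [[-0.0, 1.0, 0.003], [1.0, 0.0, 0.0], [0.0, 0.003, -1.0]]
wrist_force: [-0.6, 0.8, 0.7]
grip_width: 0.0911
gripper_force: 0.0
```

>>> carry_out(rows=[[[-1, -2, 0], [0, 0, 0], 1], [[-3, -5.5, 0], [0, 0, 0], 1], [[-5.3, -9, 0], [0, 0, 0], 1], [[-7.7, -13, 0], [0, 0, 0], 1], [[-10, -17, 0], [0, 0, 0], 1], [[-12.5, -21, 0], [0, 0, 0], 1], [[-15, -25, 0], [0, 0, 0], 1], [[-17.5, -28.5, 0], [0, 0, 0], 1], [[-19.8, -30.6, 0], [0, 0, 0], 1], [[-20.5, -31.1, 0], [0, 0, 0], 1]])

```text
t: 14.15
tool_pos: [0.4576, -0.2706, 0.1592]
tcp_rot: [[0.002, 1.0, -0.001], [1.0, -0.002, 0.001], [0.001, -0.001, -1.0]]
wrist_force: [0.4, 0.3, 0.2]
grip_width: 0.0909
gripper_force: 0.0
```

```bash
python3 - <<'E'
from h import *
from rig import get_obs
print(get_obs()["tool_pos"]); rim("wrist",.46,-.269,.096,.029)
for n in ["scene","side"]: rim(n,.665,.042,.1,.024)
E
```

```text
[ 0.45763843 -0.27055732  0.15923092]
wrist 1534 (array([ 0.45764465, -0.27079409]), np.float64(0.001301781466540654))
scene 252 (array([0.66529087, 0.04161161]), np.float64(0.0015448557408797448))
side 182 (array([0.66671712, 0.04386888]), np.float64(0.001543493669936795))
```

>>> carry_out(rows=[[[0, 0, -3], [0, 0, 0], 1], [[0, 0, -6], [0, 0, 0], 1], [[0, 0, -9], [0, 0, 0], 1], [[0, 0, -10.5], [0, 0, 0], 1], [[0, 0, -10.7], [0, 0, 0], 1], [[0, 0, -10.7], [0, 0, 0], -1], [[0, 0, -10.7], [0, 0, 0], -1], [[0, 0, -10.7], [0, 0, 0], -1], [[0, 0, -10.7], [0, 0, 0], -1], [[0, 0, -10.7], [0, 0, 0], -1]])

```text
t: 15.3
tool_pos: [0.4601, -0.2693, 0.0535]
tcp_rot: [[0.0, 1.0, 0.001], [1.0, -0.0, -0.001], [-0.001, 0.001, -1.0]]
wrist_force: [-2.2, 0.4, 6.3]
grip_width: 0.0583
gripper_force: 15.0
```

>>> carry_out(rows=[[[0, 0, 0], [0, 0, 0], -1], [[0, 0, 0], [0, 0, 0], -1], [[0, 0, 0.5], [0, 0, 0], -1], [[0, 0, 1.5], [0, 0, 0], -1], [[0, 0, 3.5], [0, 0, 0], -1], [[0, 0, 6], [0, 0, 0], -1], [[0, 0, 9], [0, 0, 0], -1], [[0, 0, 11.5], [0, 0, 0], -1], [[0, 0, 13], [0, 0, 0], -1], [[0, 0, 13.5], [0, 0, 0], -1]])

```text
t: 16.3
tool_pos: [0.4604, -0.2694, 0.1897]
tcp_rot: [[0.0, 1.0, 0.002], [1.0, -0.0, -0.001], [-0.001, 0.002, -1.0]]
wrist_force: [-0.1, -0.0, -2.7]
grip_width: 0.0579
gripper_force: 15.0
```

>>> carry_out(rows=[[[0.6, 0.7, 0], [0, 0, 0], -1], [[2.2, 2.4, 0], [0, 0, 0], -1], [[4.5, 4.9, 0], [0, 0, 0], -1], [[7.1, 7.7, 0], [0, 0, 0], -1], [[9.7, 10.6, 0], [0, 0, 0], -1], [[12.4, 13.5, 0], [0, 0, 0], -1], [[15, 16.3, 0], [0, 0, 0], -1], [[17.3, 18.8, 0], [0, 0, 0], -1], [[18.9, 20.5, -0.5], [0, 0, 0], -1], [[19.4, 21.1, -1.5], [0, 0, 0], -1]])

```text
t: 17.3
tool_pos: [0.6551, -0.0563, 0.1717]
tcp_rot: [[-0.002, 1.0, -0.0], [1.0, 0.002, 0.0], [0.0, -0.0, -1.0]]
wrist_force: [-0.9, -0.4, -3.0]
grip_width: 0.0583
gripper_force: 15.0
```

>>> carry_out(rows=[[[0, 0, -1.5], [0, 0, 0], -1], [[0, 0, -3.5], [0, 0, 0], -1], [[0, 0, -5.5], [0, 0, 0], -1], [[0, 0, -7.3], [0, 0, 0], -1], [[0, 0, -8.6], [0, 0, 0], -1], [[0, 0, -9.2], [0, 0, 0], -1], [[0, 0, -9.4], [0, 0, 0], -1], [[0, 0, -9.4], [0, 0, 0], -1], [[0, 0, -9.4], [0, 0, 0], -1]])

```text
t: 18.2
tool_pos: [0.6544, -0.0582, 0.0797]
tcp_rot: [[-0.0, 1.0, 0.001], [1.0, 0.0, -0.0], [-0.0, 0.001, -1.0]]
wrist_force: [-0.9, -0.4, -2.3]
grip_width: 0.0581
gripper_force: 15.0
```

>>> carry_out(rows=[[[0, 0, -0.1], [0, 0, 0], -1], [[0, 0, -0.15], [0, 0, 0], -1], [[0, 0, -0.2], [0, 0, 0], -1], [[0, 0, -0.2], [0, 0, 0], -1]])

```text
t: 18.6
tool_pos: [0.6541, -0.0581, 0.0776]
tcp_rot: [[-0.0, 1.0, 0.0], [1.0, 0.0, -0.0], [-0.0, 0.0, -1.0]]
wrist_force: [-2.4, -0.6, 4.2]
grip_width: 0.0579
gripper_force: 15.0
```

>>> carry_out(rows=[[[0, 0, 0], [0, 0, 0], 0.4], [[0, 0, 0], [0, 0, 0], 1], [[0, 0, 0], [0, 0, 0], 1], [[0, 0, 0], [0, 0, 0], 1], [[0, 0, 1], [0, 0, 0], 1], [[0, 0, 3], [0, 0, 0], 1], [[0, 0, 5.5], [0, 0, 0], 1], [[0, 0, 8], [0, 0, 0], 1], [[0, 0, 9.8], [0, 0, 0], 1], [[0, 0, 10.3], [0, 0, 0], 1]])

```text
t: 19.6
tool_pos: [0.655, -0.0582, 0.1825]
tcp_rot: [[-0.0, 1.0, 0.003], [1.0, 0.0, -0.0], [-0.0, 0.003, -1.0]]
wrist_force: [-0.5, -0.2, 0.6]
grip_width: 0.0909
gripper_force: 0.0
```

>>> carry_out(rows=[[[-1.5, -0.6, 0], [0, 0, 0], 1], [[-4.5, -1.7, 0], [0, 0, 0], 1], [[-8.5, -3.1, 0], [0, 0, 0], 1], [[-12.5, -4.6, 0], [0, 0, 0], 1], [[-16, -6, 0], [0, 0, 0], 1], [[-18, -6.7, 0], [0, 0, 0], 1], [[-18.4, -6.8, 0], [0, 0, 0], 1], [[-18.4, -6.8, 0], [0, 0, 0], 1]])

```text
t: 20.4
tool_pos: [0.4691, -0.1262, 0.1794]
tcp_rot: [[0.001, 1.0, -0.001], [1.0, -0.001, 0.0], [0.0, -0.001, -1.0]]
wrist_force: [0.8, 0.2, -0.8]
grip_width: 0.0909
gripper_force: 0.0
```

```bash
python3 - <<'E'
from h import *
from rig import get_obs
print(get_obs()["tool_pos"]); rim("wrist",.47,-.1265,.118,.025)
for n in ["scene","side"]: rim(n,.654,-.058,.12,.029)
E
```

```text
[ 0.46908566 -0.1261663   0.17939446]
wrist 1333 (array([ 0.46739866, -0.12791817]), np.float64(0.0012836334292822375))
scene 290 (array([ 0.65400622, -0.05894275]), np.float64(0.0015285155559650301))
side 192 (array([ 0.65568099, -0.05657018]), np.float64(0.0015661328590497031))
```

>>> carry_out(rows=[[[0, 0, -3], [0, 0, 0], 1], [[0, 0, -6], [0, 0, 0], 1], [[0, 0, -9], [0, 0, 0], 1], [[0, 0, -10.8], [0, 0, 0], 1], [[0, 0, -11.2], [0, 0, 0], 1], [[0, 0, -11.2], [0, 0, 0], -1], [[0, 0, -11.2], [0, 0, 0], -1], [[0, 0, -11.2], [0, 0, 0], -1], [[0, 0, -11.2], [0, 0, 0], -1], [[0, 0, -11.2], [0, 0, 0], -1]])

```text
t: 21.55
tool_pos: [0.4702, -0.1262, 0.0685]
tcp_rot: [[0.0, 1.0, 0.001], [1.0, -0.0, -0.0], [-0.0, 0.001, -1.0]]
wrist_force: [0.2, 0.3, -0.4]
grip_width: 0.054
gripper_force: 0.0
```

>>> carry_out(rows=[[[0, 0, 0], [0, 0, 0], -1], [[0, 0, 0], [0, 0, 0], -1], [[0, 0, 0], [0, 0, 0], -1], [[0, 0, 0.5], [0, 0, 0], -1], [[0, 0, 1.5], [0, 0, 0], -1], [[0, 0, 3], [0, 0, 0], -1], [[0, 0, 5], [0, 0, 0], -1], [[0, 0, 7], [0, 0, 0], -1], [[0, 0, 8], [0, 0, 0], -1], [[0, 0, 8], [0, 0, 0], -1]])

```text
t: 22.55
tool_pos: [0.4707, -0.1263, 0.1494]
tcp_rot: [[0.0, 1.0, 0.003], [1.0, -0.0, -0.001], [-0.001, 0.003, -1.0]]
wrist_force: [-0.5, -0.2, -2.2]
grip_width: 0.0498
gripper_force: 15.0
```

>>> carry_out(rows=[[[0.7, -0.1, 0.5], [0, 0, 0], -1], [[2.3, -0.3, 1], [0, 0, 0], -1], [[4.4, -0.5, 1], [0, 0, 0], -1], [[6.7, -0.8, 1], [0, 0, 0], -1], [[9, -1, 1], [0, 0, 0], -1], [[11.3, -1.3, 1], [0, 0, 0], -1], [[13.5, -1.5, 0.5], [0, 0, 0], -1], [[15.5, -1.7, 0], [0, 0, 0], -1], [[16.7, -1.9, -0.5], [0, 0, 0], -1], [[17.1, -1.9, -1], [0, 0, 0], -1]])

```text
t: 23.55
tool_pos: [0.6416, -0.1452, 0.1368]
tcp_rot: [[-0.0, 1.0, -0.001], [1.0, 0.0, 0.0], [0.0, -0.001, -1.0]]
wrist_force: [-0.8, 1.0, -2.4]
grip_width: 0.0496
gripper_force: 15.0
```

>>> carry_out(rows=[[[0, 0, -0.5], [0, 0, 0], -1], [[0, 0, -1.7], [0, 0, 0], -1], [[0, 0, -3], [0, 0, 0], -1], [[0, 0, -3.9], [0, 0, 0], -1], [[0, 0, -4.3], [0, 0, 0], -1], [[0, 0, -4.4], [0, 0, 0], -1], [[0, 0, -4.4], [0, 0, 0], -1], [[0, 0, -4.4], [0, 0, 0], -1]])

```text
t: 24.35
tool_pos: [0.6412, -0.1452, 0.0944]
tcp_rot: [[0.0, 1.0, 0.001], [1.0, -0.0, -0.0], [-0.0, 0.001, -1.0]]
wrist_force: [0.1, -0.1, -1.5]
grip_width: 0.0492
gripper_force: 15.0
```

>>> carry_out(rows=[[[0, 0, -0.1], [0, 0, 0], -1], [[0, 0, -0.15], [0, 0, 0], -1], [[0, 0, -0.2], [0, 0, 0], -1], [[0, 0, -0.2], [0, 0, 0], -1]])

```text
t: 24.75
tool_pos: [0.6411, -0.1452, 0.0923]
tcp_rot: [[-0.0, 1.0, 0.0], [1.0, 0.0, -0.0], [-0.0, 0.0, -1.0]]
wrist_force: [-1.5, -0.4, 3.5]
grip_width: 0.0494
gripper_force: 15.0
```

Contact. Next I release, rise and back away.

>>> carry_out(rows=[[[0, 0, 0], [0, 0, 0], 0.4], [[0, 0, 0], [0, 0, 0], 1], [[0, 0, 0], [0, 0, 0], 1], [[0, 0, 0], [0, 0, 0], 1], [[0, 0, 1], [0, 0, 0], 1], [[0, 0, 3], [0, 0, 0], 1], [[0, 0, 6], [0, 0, 0], 1], [[0, 0, 9], [0, 0, 0], 1], [[0, 0, 11], [0, 0, 0], 1], [[0, 0, 12], [0, 0, 0], 1]])

```text
t: 25.75
tool_pos: [0.6417, -0.1453, 0.2148]
tcp_rot: [[-0.0, 1.0, 0.003], [1.0, 0.0, -0.001], [-0.001, 0.003, -1.0]]
wrist_force: [1.0, -0.6, -0.2]
grip_width: 0.0914
gripper_force: 0.0
```

>>> carry_out(rows=[[[-2, 0, 0], [0, 0, 0], 1], [[-6, 0, 0], [0, 0, 0], 1], [[-10, 0, 0], [0, 0, 0], 1], [[-13, 0, 0], [0, 0, 0], 1], [[-15, 0, 0], [0, 0, 0], 1], [[-15, 0, 0], [0, 0, 0], 1], [[-15, 0, 0], [0, 0, 0], 1], [[-15, 0, 0], [0, 0, 0], 1]])

```text
t: 26.55
tool_pos: [0.4917, -0.1452, 0.212]
tcp_rot: [[-0.0, 1.0, 0.0], [1.0, 0.0, -0.0], [-0.0, 0.0, -1.0]]
wrist_force: [-0.0, 1.2, 0.5]
grip_width: 0.0911
gripper_force: 0.0
```

```bash
python3 - <<'E'
from h import *
for n in ["scene","side"]:
    rim(n,.641,-.1455,.142,.025,"end_"+n); rim(n,.654,-.058,.12,.029); rim(n,.665,.0423,.1,.024); rim(n,.672,.1445,.08,.027)
E
```

```text
scene 238 (array([ 0.64013996, -0.14637131]), np.float64(0.0015907234351029763))
scene 302 (array([ 0.65404991, -0.05915372]), np.float64(0.0015751432062420198))
scene 260 (array([0.66511314, 0.04154522]), np.float64(0.001446022219076324))
scene 332 (array([0.67162118, 0.14344471]), np.float64(0.0014661937536607165))
side 140 (array([ 0.64239548, -0.14388945]), np.float64(0.0017642993341197611))
side 182 (array([ 0.65574246, -0.05674666]), np.float64(0.0015418289888553703))
side 184 (array([0.6667063 , 0.04379522]), np.float64(0.0016808282494652177))
side 251 (array([0.67262601, 0.14587113]), np.float64(0.001525457765867064))
```

View pics/end_scene.png

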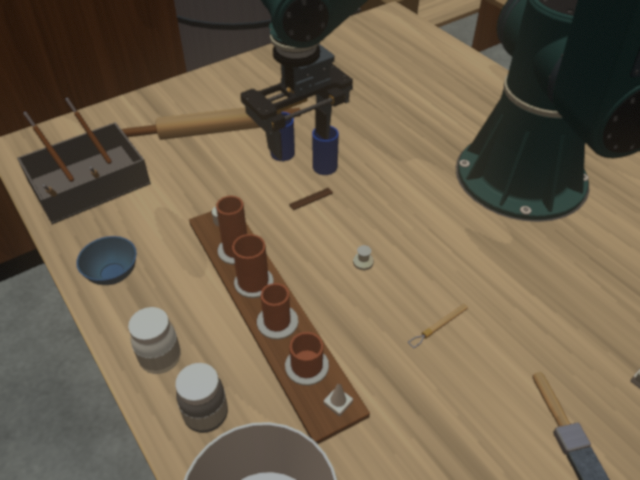

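All four tumblers stand upright and centred on their bats, from the shortest at the cone (306,357) to the tallest at the prop (231,228). The gripper is clear.

```bash
python3 -c "
from rig import close_job; print(close_job())"
```

```text
the job is handed in; nothing more can be done
None
```

The four tumblers stand upright on the four bats, shortest at the cone and tallest at the prop. The final pictures put each within about 2 mm of its bat's centre, and I handed the job in at about 27 s of the 106 s allowed.

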